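# Touch-open the blue peg box

### The arm

A 6-joint arm with a two-finger parallel gripper is mounted at the origin on the work surface. World frame = base frame: x ahead of the robot, y to its left, z up, the work surface at z = 0. Lengths are in m, angles in rad, forces in N, time in s.
With the tool pointing down it reaches from about 0.275 to 0.85 m from the base axis. Payload 19 kg.
Tool frame: the origin (TCP) lies at the very end of the fingers, on their centre line; the grasp point (between the pads) lies 19 mm behind it (bot.tcp_to_grasp is the distance from the TCP to the grasp point, in m); z points along the fingers, y is the direction in which the jaws open and shut (so a half turn about z gives the same grasp; the last joint's range is limited). The gripper opens to 85 mm and grips with 20 to 120 N. Pads are 22 mm wide; open, the fingers measure 114 mm over their backs; the gripper's body (76 mm by 85 mm) begins 54 mm behind the grasp point. The pads swing forward as they close: fully open they stand 13 mm farther back than shut.
Start: joints at [-1.353, 0.15, 1.437, -0, 1.554, -0.134], TCP at [0.198, -0.54, 0.231] pointing down, gripper open.
Joint ranges: [-2.8, 2.8], [-0.68, 2.1], [0.12, 2.68], [-1.39, 4.53], [0.16, 2.79], [-2.81, 2.81]. Speed limits (rad/s): [1.89, 1.89, 2.22, 3.01, 3.01, 3.01].

### API

Orientations are given as a unit quaternion [w, x, y, z].
In Python, from plant import bot gives the robot as it stands.
- The arm moves only by the tool arm_command, never from a script. Its argument "series" is a list that holds one entry, the list of rows, each a list of 5 numbers: the shift along the tool's x, y, z in mm, then the turn about the tool's z in degrees, then the closure, from 0 (fully open) to 1 (shut). In form: [[[tx, ty, tz, twist, jaw], ...]]. A call has 1 to 8 rows; each row is the pose to reach, as a shift and turn from the pose commanded when the call began, along the tool's axes at that moment; what a row does not reach only later rows make up. A row lasts 1/12 s, in which the tool goes at most 41.7 mm and 7.16 degrees, less where a joint would pass 70% of its speed; a pose out of reach is approached as far as the arm can. A call with a gripper value outside its range is refused whole. The fingers move at their own pace and stop on an object; "force" is the grip in N (left out, the last holds). Time passes only in rows, so rows that repeat a pose let the fingers close. It gives the time, the measured TCP pose, the force and the opening at its end, in the units of the state.
- bot.get_state(): the state, without advancing time (a new reading comes with each control period).
- bot.camera(name): name is "scene" or "top"; returns (picture, depth): 420x560x3 uint8, red, green, blue; 420x560 float32, m along the optical axis (not along the pixel's ray), 0 where there is no reading.
- bot.camera_info(name): a dict with "mtx" (3x3 intrinsics, pixels), "rvec" (rotation vector, rad) and "tvec" (3), from world to camera coordinates, as OpenCV has them. Camera axes: x right, y down, z forward; pixel columns grow to the right and rows downward; lengths in m; the calibration is good to about 2 mm. A picture is of the moment at which its call begins. camera_info takes no time and is no camera call.
- bot.hand_in(): hands the job in, once; it reports no verdict.
The state is a dict: "clock": time; "qpos": joint angles; "qd": joint speeds; "joint_efforts": joint torques, N m; "tool_pos": TCP position; "eef_rot": TCP orientation; "contact_force": force on the tool from outside, world axes, zero at the start; "ft_torque": the same for the moment, N m; "finger_gap": finger opening in m.
Only numpy, scipy, OpenCV 4.12 (cv2) and the standard library are available. Lean on these libraries where they do the work, as an engineer would, in place of code of your own. Each camera call takes 0.05 s, during which the arm holds its last target.

### The job

The washing is ready to be pegged out, so open the blue peg box by touch alone: press down on the pad at the front of its lid until the catch lets go and the lid springs ajar when you let it up, then push the lid up and back by its front edge, with the fingertips or the outside of the fingers, until it leans fully open on its hinge stop. Pick nothing up, keep the yellow and white peg boxes shut, and leave everything else where it is.

Things in the scene. Friction and masses are not known exactly. Their poses are not given: they have to be found in the camera images.
- blue_box: blue peg box, 150 x 110 mm on plan, 106 mm tall with the lid shut, screwed to the shelf. Origin: centre of its underside; z up; its front (press pad) faces its own -x, the hinge is at its +x end. Walls 3 mm thick, rim 95 mm above the shelf. Yellow, blue and white boxes are alike and stand side by side in any order, with the jar somewhere in the row, each turned up to 12 degrees
- blue_pad (a point): centre of the top face of the ribbed press pad (darker blue, 46 mm along the box's y, 22 mm along x, 2 mm high) on the front of the blue lid, 62 mm from the box centre towards its -x, 108 mm above the shelf when shut; it rises with the lid
- blue_hinge (a point): middle of the blue lid's hinge axis, 78 mm from the box centre towards its +x and 100 mm above the shelf; the axis runs along the box's y; frame parallel to blue_box. The striker of the catch, a 14 mm wide barbed tongue, hangs 30 mm below the lid near its front, 121 mm from the hinge axis and 40 mm to the box's -y side; the press and the push are best made at the middle of the lid's width
- blue_lid (a joint): angle of the blue lid, rad: 0 shut and latched, positive = front edge up, -0.045 pressed right in (pad 6 mm lower, firm stop). The pad takes 4 to 5 N and the latch gives by -0.025; let off, a spring pin lifts the lid to 0.5 (ajar) in 0.4 s, where it stays. Then free (0.12 kg): let go before upright (1.57) it falls back to ajar, past upright it falls to its stop at 1.95, fully open
- blue_edge (a point): middle of the lower edge of the blue lid's front skirt, moving with the lid. The lid is 120 mm wide (box y); the skirt is its front edge, 3 mm thick, 160 mm from the hinge axis, hanging from 6 mm above to 8 mm below that axis when shut (this point: 92 mm above the shelf). Lid ajar: about 169 mm above the shelf, 145 mm in front of the hinge axis, 70 mm of free space below it to the box rim
- yellow_pad (a point): centre of the press pad's top face on the yellow lid, placed as on the blue one
- yellow_lid (a joint): lid of the yellow peg box, a spring lid with a touch latch exactly like the blue one. 0 = shut and latched, positive = lifting. It starts at 0 and is to stay shut
- white_pad (a point): centre of the press pad's top face on the white lid, placed as on the blue one
- white_lid (a joint): lid of the white peg box, a spring lid with a touch latch exactly like the blue one. 0 = shut and latched, positive = lifting. It starts at 0 and is to stay shut
- jar: loose glass jar with a steel twist lid, 84 mm across, 118 mm tall, in a row with the boxes. Origin: centre of its underside
- hanger: loose steel wire hanger, 400 mm wide, lying flat behind the boxes. Origin: on the shelf, in the middle of the hanger
- peg_tray: loose open grey tray of pegs, 200 x 140 x 45 mm, to the robot's left. Origin: centre of its underside
- detergent: loose white detergent bottle with green cap, 75 x 120 mm on plan, 228 mm tall, to the robot's right. Origin: centre of its underside
- wood_peg: loose wooden clothes peg, 74 x 18 x 10 mm, lying in front of the boxes. Origin: centre of its underside

How it is judged:
By the outcome, as a careful person would: the job done as asked, in the order asked, and still so for the second after the job is handed in, with the robot touching nothing.
It also fails if it takes over 45 s, if anything falls off the work surface, if the arm or the gripper's body presses on something with over 40 N, if the wrist force passes 120 N, or if a joint passes its speed limit or range.

## Working session

There is one attempt and no reset: what is moved stays moved. The work goes in short steps, Python scripts to look and compute and a tool call to move; the robot and the scene stay as the last step left them, time stands still between calls to the robot, and variables do not carry over. Pictures are saved under pics/ and viewed, and the job is handed in when it is done.

Besides the shell and the picture viewer there is one more tool, called after "Emit:" as name([rows], argument=value, ...), one row to a line, values as JSON. arm_command: Moves the arm, as the interface text tells. Its arguments: {"type":"object","properties":{"series":{"type":"array","items":{"type":"array","items":{"type":"array","items":{"type":"number"}}}},"force":{"type":"number"}},"required":["series"]}

```bash
mkdir -p pics; ls
cat > look.py <<'E'
import numpy as np,cv2,sys
from plant import bot
def snap(n,tag):
    p,d=bot.camera(n); cv2.imwrite(f'pics/{tag}.png',p[:,:,::-1]); np.savez(f'pics/{tag}.npz',p=p,d=d); return p,d
def cam(n):
    i=bot.camera_info(n); K=np.array(i['mtx'],float);R=cv2.Rodrigues(np.array(i['rvec'],float))[0];t=np.array(i['tvec'],float).ravel(); return K,R,t
def pts(n,d):
    K,R,t=cam(n); v,u=np.mgrid[:d.shape[0],:d.shape[1]]
    c=np.stack([(u-K[0,2])/K[0,0]*d,(v-K[1,2])/K[1,1]*d,d],-1)
    return (c-t)@R
E
python3 - <<'E'
from look import *
for n in('top','scene'): snap(n,n+'0'); K,R,t=cam(n); print(n,-R.T@t,R.T[:,2],K[0,0])
print(bot.get_state())
E
```

```text
pics
top [ 0.29802523 -0.04332205  1.60831261] [ 0.18995436  0.01588314 -0.98166444] 434.7491047812074
scene [ 1.20867468 -0.52305156  1.37707268] [-0.41401978  0.32021311 -0.85208637] 493.9962133084982
{'clock': 0.1, 'qpos': array([-1.35300659e+00,  1.50959995e-01,  1.43794902e+00,  3.98663524e-06,
        1.55377379e+00, -1.33973581e-01]), 'qd': array([ 0.00017699, -0.00148772, -0.00225483, -0.00099145,  0.0001355 ,
       -0.00062209]), 'joint_efforts': array([ 6.59628713e-03, -7.14379406e+01, -5.71793783e+01, -3.18924936e-05,
        7.12644687e-03,  3.99136331e-05]), 'tool_pos': array([ 0.19806979, -0.53958649,  0.23073109]), 'eef_rot': array([-5.44681376e-04,  9.84572512e-01,  1.74976203e-01, -2.08451607e-05]), 'contact_force': array([-0.17190082, -0.57182781,  0.67267595]), 'ft_torque': array([ 0.0038719 , -0.06472538,  0.00992607]), 'finger_gap': 0.08539831670391917}
```

View pics/top0.png

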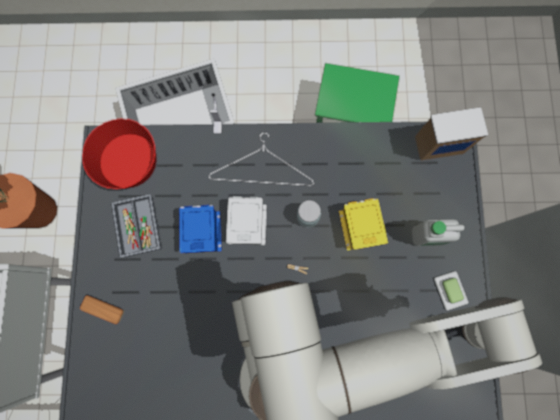

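View pics/scene0.png

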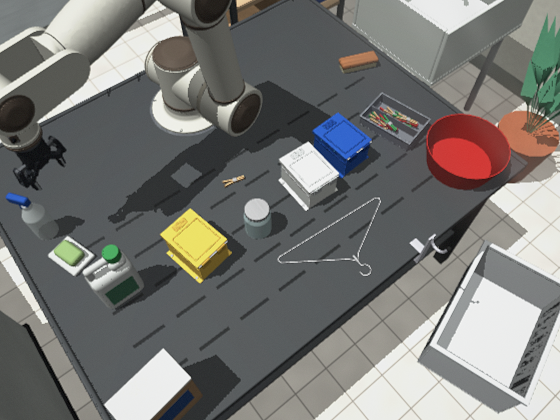

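The top view shows the blue box at about (200,229), the white box beside it at (245,220), the jar at (309,212), the yellow box at (364,224), the peg tray at (136,226) and the peg at (298,268). The scene view shows blue at (342,143).

```bash
cat > m1.py <<'E'
from look import *
for n in('top','scene'):
    z=np.load(f'pics/{n}0.npz');p=z['p'];d=z['d'];P=pts(n,d)
    h=cv2.cvtColor(p,cv2.COLOR_RGB2HSV)
    m=(h[...,0]>105)&(h[...,0]<128)&(h[...,1]>130)&(d>0)
    m&=(np.abs(P[...,0]-.45)<.3)&(P[...,1]<.4)&(P[...,1]>0)
    zz=P[m][:,2]; print(n,m.sum(),np.histogram(zz,bins=[-.02,.0,.02,.04,.06,.08,.09,.1,.103,.106,.109,.112,.12,.14]))
    t=m&(P[...,2]>.097)&(P[...,2]<.12)
    Q=P[t]; r=cv2.minAreaRect((Q[:,:2]*1000).astype(np.float32)); print('top face',t.sum(),r,np.median(Q,0))
    # outline by ray onto z=.106
    K,R,tt=cam(n); c=-R.T@tt
    cs,_=cv2.findContours(t.astype(np.uint8),cv2.RETR_EXTERNAL,cv2.CHAIN_APPROX_NONE)
    cc=max(cs,key=cv2.contourArea).reshape(-1,2).astype(float)
    ray=np.c_[(cc[:,0]-K[0,2])/K[0,0],(cc[:,1]-K[1,2])/K[1,1],np.ones(len(cc))]@R
    X=c+ray*((.106-c[2])/ray[:,2])[:,None]
    print('outline',cv2.minAreaRect((X[:,:2]*1000).astype(np.float32)))
    dk=t&(h[...,2]<np.median(h[...,2][t])*.85)
    print('dark',dk.sum(),np.median(P[dk],0) if dk.any() else 0)
    u0,v0=cc.min(0).astype(int)-12;u1,v1=cc.max(0).astype(int)+12
    cv2.imwrite(f'pics/{n}_crop.png',cv2.resize(p[v0:v1,u0:u1,::-1],None,fx=7,fy=7,interpolation=cv2.INTER_CUBIC)); print(u0,v0)
E
python3 m1.py
```

```text
top 1849 (array([ 62, 149,  40,  37,   6,   1,  73, 269, 468, 472, 207,  65,   0]), array([-0.02 ,  0.   ,  0.02 ,  0.04 ,  0.06 ,  0.08 ,  0.09 ,  0.1  ,
        0.103,  0.106,  0.109,  0.112,  0.12 ,  0.14 ]))
top face 1536 ((518.5545654296875, 282.0518798828125), (163.3233642578125, 121.00479125976562), 2.9432196617126465) [0.51470134 0.28184724 0.10588172]
outline ((517.7884521484375, 280.8710021972656), (163.64596557617188, 119.14714813232422), 2.240290403366089)
dark 90 [0.4919762  0.26914679 0.10395847]
168 193
scene 2236 (array([ 26, 110, 184, 194, 163,  66, 121, 220, 452, 481, 186,  33,   0]), array([-0.02 ,  0.   ,  0.02 ,  0.04 ,  0.06 ,  0.08 ,  0.09 ,  0.1  ,
        0.103,  0.106,  0.109,  0.112,  0.12 ,  0.14 ]))
top face 1443 ((522.9507446289062, 282.21405029296875), (169.51654052734375, 126.49798583984375), 3.9177703857421875) [0.52350454 0.27787969 0.10587566]
outline ((524.9745483398438, 278.792724609375), (168.2489013671875, 126.24669647216797), 3.2885937690734863)
dark 332 [0.52347209 0.26893633 0.10589358]
301 101
```

View pics/top_crop.png

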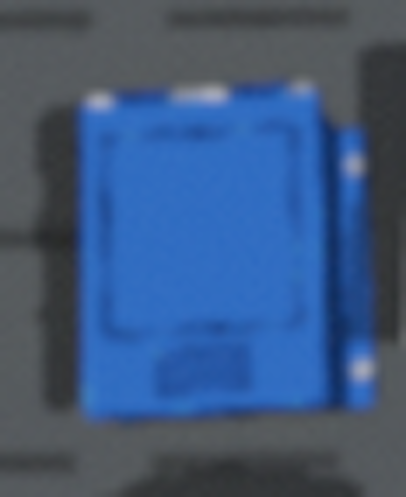

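View pics/scene_crop.png

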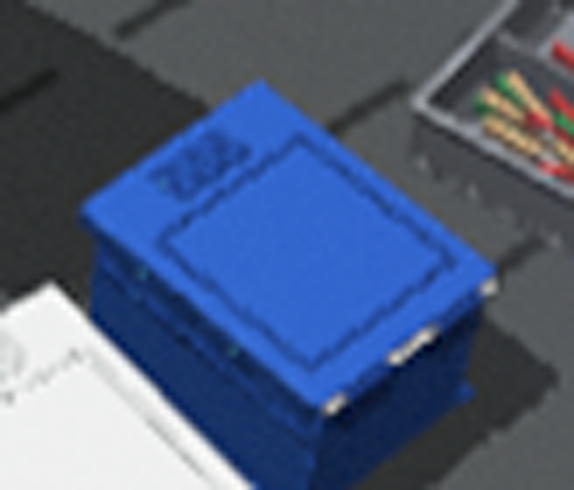

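The crops show the darker pad clearly, at top-crop (203,369) and scene-crop (200,165), with the hinge knuckles at the far end. So the front faces the robot (-x).

```bash
cat > m2.py <<'E'
from look import *
def cast(n,u,v,z):
    K,R,t=cam(n);c=-R.T@t;r=np.array([(u-K[0,2])/K[0,0],(v-K[1,2])/K[1,1],1])@R
    return c+r*(z-c[2])/r[2]
C={'top':(168,193),'scene':(301,101)}
def cr(n,x,y,z): o=C[n]; return cast(n,(x+.5)/7-.5+o[0],(y+.5)/7-.5+o[1],z)
if __name__=='__main__':
    for n,x,y,z,l in [('top',203,369,.108,'pad'),('scene',200,165,.108,'pad'),
     ('top',85,415,.106,'FL'),('top',325,405,.106,'FR'),('top',83,98,.106,'BL'),('top',318,90,.106,'BR'),
     ('scene',260,80,.106,'FL'),('scene',83,208,.106,'FR'),('scene',493,270,.106,'BL'),('scene',318,412,.106,'BR')]:
        print(n,l,cr(n,x,y,z).round(4))
    z=np.load('pics/top0.npz');P=pts('top',z['d']);h=cv2.cvtColor(z['p'],cv2.COLOR_RGB2HSV)
    w=(P[...,2]>.095)&(P[...,2]<.125)&(h[...,1]<40)&(abs(P[...,0]-.53)<.12)&(P[...,1]>.05)&(P[...,1]<.23)
    print('white',cv2.minAreaRect((P[w][:,:2]*1000).astype(np.float32)),w.sum())
E
python3 m2.py
```

```text
top pad [0.4575 0.2799 0.108 ]
scene pad [0.46   0.2785 0.108 ]
top FL [0.4353 0.3383 0.106 ]
top FR [0.4394 0.2192 0.106 ]
top BL [0.5953 0.3456 0.106 ]
top BR [0.5984 0.2266 0.106 ]
scene FL [0.4367 0.338  0.106 ]
scene FR [0.4442 0.2189 0.106 ]
scene BL [0.592  0.3446 0.106 ]
scene BR [0.602 0.225 0.106]
white ((547.5347900390625, 115.94839477539062), (120.70126342773438, 165.24212646484375), 88.04878234863281) 1559
```

```bash
cat > go.py <<'E'
import sys,numpy as np
from plant import bot
from scipy.spatial.transform import Rotation as Ro
s=bot.get_state();q=s['eef_rot'];R=Ro.from_quat([q[1],q[2],q[3],q[0]]).as_matrix();p=s['tool_pos']
yaw=np.degrees(np.arctan2(R[1,0],R[0,0]))
print('t',s['clock'],'p',p.round(4),'yaw',yaw.round(2),'zaxis',R[:,2].round(3),'F',s['contact_force'].round(2),'gap',round(s['finger_gap'],4))
a=sys.argv[1:]
for i in range(0,len(a),3):
    t=np.array(list(map(float,a[i:i+3]))); print('to',t,'shift mm',((t-p)@R*1000).round(1),'twist',round(yaw-2.4,2))
E
python3 go.py .198 -.54 .33  .26 -.34 .33 .36 -.03 .33 .458 .2792 .30
```

```text
t 0.1 p [ 0.1981 -0.5396  0.2307] yaw 20.15 zaxis [-0.     0.001 -1.   ] F [-0.17 -0.57  0.67] gap 0.0854
to [ 0.198 -0.54   0.33 ] shift mm [ -0.2   0.3 -99.3] twist 17.75
to [ 0.26 -0.34  0.33] shift mm [ 126.9 -166.1  -99.1] twist 17.75
to [ 0.36 -0.03  0.33] shift mm [ 327.6 -422.7  -98.8] twist 17.75
to [0.458  0.2792 0.3   ] shift mm [ 526.1 -679.2  -68.5] twist 17.75
```

Emit:
arm_command([
  [[0, 0, -40, 0, 1], [0, 0, -80, 5, 1], [20, -27, -99, 10, 1], [45, -60, -99, 15, 1], [70, -93, -99, 17.75, 1], [95, -126, -99, 17.75, 1], [120, -159, -99, 17.75, 1], [127, -166, -99, 17.75, 1]],
])

```text
clock: 0.77
tool_pos: [0.2609, -0.3359, 0.331]
eef_rot: [0.0, 1.0, 0.022, 0.001]
contact_force: [-0.3, -0.4, 0.1]
finger_gap: 0.0001
```

```bash
python3 go.py .36 -.03 .33 .458 .2792 .30
```

```text
t 0.7667 p [ 0.2609 -0.3359  0.331 ] yaw 2.52 zaxis [ 0.001 -0.    -1.   ] F [-0.28 -0.35  0.08] gap 0.0001
to [ 0.36 -0.03  0.33] shift mm [ 112.4 -301.2    1. ] twist 0.12
to [0.458  0.2792 0.3   ] shift mm [ 223.9 -605.8   31. ] twist 0.12
```

Emit:
arm_command([
  [[14, -38, 0, 0, 1], [28, -76, 0, 0, 1], [42, -114, 0, 0, 1], [56, -152, 0, 0, 1], [70, -190, 0, 0, 1], [84, -228, 0, 0, 1], [98, -266, 0, 0, 1], [112, -301, 0, 0, 1]],
])

```text
clock: 1.43
tool_pos: [0.3587, -0.0349, 0.3304]
eef_rot: [0.0, 1.0, 0.021, 0.0]
contact_force: [0.7, -1.3, 0.0]
finger_gap: -0.0002
```

```bash
python3 go.py .458 .2792 .30
```

```text
t 1.4333 p [ 0.3587 -0.0349  0.3304] yaw 2.4 zaxis [ 0.001 -0.    -1.   ] F [ 0.73 -1.31  0.05] gap -0.0002
to [0.458  0.2792 0.3   ] shift mm [ 112.4 -309.7   30.5] twist 0.0
```

Emit:
arm_command([
  [[14, -38, 0, 0, 1], [28, -76, 0, 0, 1], [42, -114, 0, 0, 1], [56, -152, 5, 0, 1], [70, -190, 10, 0, 1], [84, -228, 15, 0, 1], [98, -266, 20, 0, 1], [111, -304, 30, 0, 1]],
])

```text
clock: 2.1
tool_pos: [0.4573, 0.2739, 0.3004]
eef_rot: [-0.0, 1.0, 0.021, 0.0]
contact_force: [0.8, -1.1, 0.9]
finger_gap: 0.0002
```

Emit:
arm_command([
  [[0, 0, 40, 0, 1], [0, 0, 80, 0, 1], [0, 0, 120, 0, 1], [0, 0, 145, 0, 1], [0, 0, 145, 0, 1], [0, 0, 145, 0, 1]],
])

```text
clock: 2.6
tool_pos: [0.4567, 0.2714, 0.1552]
eef_rot: [0.0, 1.0, 0.021, -0.001]
contact_force: [0.6, 0.5, 0.3]
finger_gap: 0.0002
```

```bash
python3 go.py .4585 .2792 .118; python3 -c "
from look import *
p,d=snap('top','top1');q,d=snap('scene','scene1')
cv2.imwrite('pics/a1.png',np.hstack([cv2.resize(p[150:300,130:330,::-1],(400,300)),cv2.resize(q[60:210,250:450,::-1],(400,300))]))"
```

```text
t 2.6 p [0.4567 0.2714 0.1552] yaw 2.4 zaxis [-0.002 -0.001 -1.   ] F [0.57 0.51 0.33] gap 0.0002
to [0.4585 0.2792 0.118 ] shift mm [ 2.2 -7.8 37.2] twist 0.0
```

View pics/a1.png

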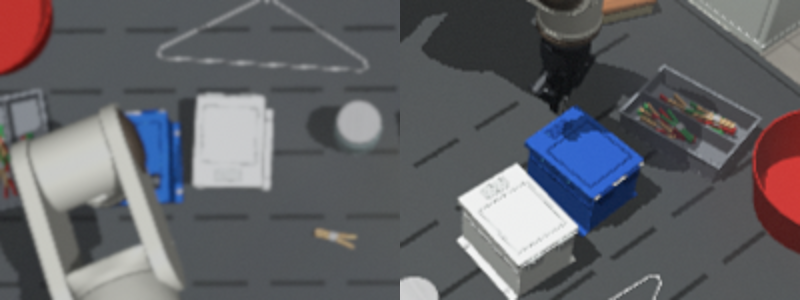

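The scene half shows the closed fingers above the blue pad, with the white box and tray clear of them. Next I correct by 8 mm sideways and descend.

Emit:
arm_command([
  [[2, -8, 10, 0, 1], [2, -8, 25, 0, 1], [2, -8, 37, 0, 1], [2, -8, 40, 0, 1], [2, -8, 42, 0, 1], [2, -8, 42, 0, 1]],
])

```text
clock: 3.2
tool_pos: [0.4587, 0.2797, 0.1135]
eef_rot: [-0.0, 1.0, 0.021, 0.0]
contact_force: [0.1, -0.3, 0.5]
finger_gap: -0.0001
```

```bash
python3 go.py .4585 .2792 .108 .4585 .2792 .1025
```

```text
t 3.2 p [0.4587 0.2797 0.1135] yaw 2.4 zaxis [ 0.  0. -1.] F [ 0.08 -0.28  0.51] gap -0.0001
to [0.4585 0.2792 0.108 ] shift mm [-0.2  0.5  5.5] twist 0.0
to [0.4585 0.2792 0.1025] shift mm [-0.2  0.5 11. ] twist 0.0
```

Emit:
arm_command([
  [[0, 0, 2, 0, 1], [0, 0, 4, 0, 1], [0, 0, 6, 0, 1], [0, 0, 8, 0, 1], [0, 0, 9, 0, 1], [0, 0, 10, 0, 1], [0, 0, 10.5, 0, 1], [0, 0, 10.5, 0, 1]],
])

```text
clock: 3.87
tool_pos: [0.4586, 0.2797, 0.1029]
eef_rot: [-0.0, 1.0, 0.021, 0.0]
contact_force: [-1.9, -0.0, 4.8]
finger_gap: 0.0
```

The pad is down 5 mm at 4.8 N, which is past the latch point, so I let it up.

Emit:
arm_command([
  [[0, 0, -15, 0, 1], [0, 0, -40, 0, 1], [0, 0, -75, 0, 1], [0, 0, -110, 0, 1], [0, 0, -140, 0, 1], [-30, 0, -140, 0, 1], [-50, 0, -140, 0, 1], [-50, 0, -140, 0, 1]],
])

```text
clock: 4.53
tool_pos: [0.4062, 0.2775, 0.2435]
eef_rot: [-0.0, 1.0, 0.021, 0.0]
contact_force: [-0.0, -0.5, 0.3]
finger_gap: 0.0004
```

```bash
python3 go.py; python3 -c "
from look import *
p,d=snap('top','top2');q,d=snap('scene','scene2')
P=pts('scene',d);h=cv2.cvtColor(q,cv2.COLOR_RGB2HSV)
m=(h[...,0]>105)&(h[...,0]<128)&(h[...,1]>130)&(P[...,1]>.15)&(P[...,1]<.36)&(P[...,0]<.65)&(P[...,2]>.1)
Q=P[m];c,s=np.cos(.042),np.sin(.042);X=(Q[:,:2]-[.599,.2855])@[c,s]
print(np.degrees(0),np.polyfit(X,Q[:,2],1),X.min(),Q[:,2].max())
cv2.imwrite('pics/a2.png',np.hstack([cv2.resize(p[150:300,130:330,::-1],(400,300)),cv2.resize(q[60:210,250:450,::-1],(400,300))]))"
```

```text
t 4.5333 p [0.4062 0.2775 0.2435] yaw 2.45 zaxis [ 0.     0.001 -1.   ] F [-0.05 -0.46  0.31] gap 0.0004
0.0 [-0.53226774  0.10718711] -0.14684760183348364 0.18557508928824337
```

View pics/a2.png

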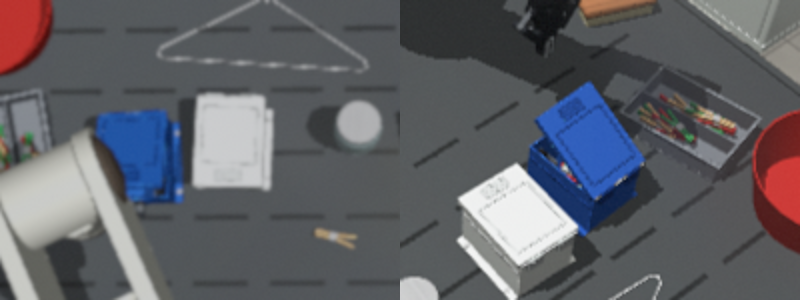

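The lid is ajar: the fit gives 0.49 rad, with the front edge 0.147 m in front of the hinge. Next I lower in front of the skirt.

Emit:
arm_command([
  [[0, -1, 40, 0, 1], [0, -1, 75, 0, 1], [5, -1, 88, 0, 1], [15, -1, 88, 0, 1], [15, -1, 88, 0, 1]],
])

```text
clock: 5.05
tool_pos: [0.4253, 0.279, 0.1547]
eef_rot: [0.0, 1.0, 0.021, -0.0]
contact_force: [1.4, 0.5, 0.9]
finger_gap: 0.0001
```

```bash
python3 go.py; python3 -c "
import numpy as np
for th in np.arange(.5,1.96,.1):
    c,s=np.cos(th),np.sin(th); print(round(th,2), round(1000*(-.16*c-.008*s-.011),1), round(1000*(.1+.16*s-.008*c-.012),1))
"
```

```text
t 5.05 p [0.4253 0.279  0.1547] yaw 2.37 zaxis [-0.001 -0.    -1.   ] F [1.4  0.53 0.94] gap 0.0001
0.5 -155.2 157.7
0.6 -147.6 171.7
0.7 -138.5 185.0
0.8 -128.2 197.2
0.9 -116.7 208.4
1.0 -104.2 218.3
1.1 -90.7 227.0
1.2 -76.4 234.2
1.3 -61.5 240.0
1.4 -46.1 244.3
1.5 -30.3 247.0
1.6 -14.3 248.2
1.7 1.7 247.7
1.8 17.6 245.6
1.9 33.2 242.0
```

Emit:
arm_command([
  [[12, 0, 0, 0, 1], [22, 0, 0, 0, 1], [27, 0, -8, 0, 1], [31, 0, -16, 0, 1], [35, 0, -23, 0, 1], [40, 0, -30, 0, 1], [45, 0, -36, 0, 1], [50, 0, -42, 0, 1]],
])

```text
clock: 5.72
tool_pos: [0.4745, 0.2816, 0.1991]
eef_rot: [-0.001, 1.0, 0.021, 0.001]
contact_force: [-3.1, 0.1, 1.5]
finger_gap: 0.0003
```

```bash
cat > chk.py <<'E'
from look import *
import sys
k=sys.argv[1]
q,d=snap('scene','scene'+k)
P=pts('scene',d);h=cv2.cvtColor(q,cv2.COLOR_RGB2HSV)
m=(h[...,0]>105)&(h[...,0]<128)&(h[...,1]>130)&(P[...,1]>.15)&(P[...,1]<.36)&(P[...,0]<.75)&(P[...,2]>.115)
Q=P[m];X=(Q[:,:2]-[.599,.2855])@[np.cos(.042),np.sin(.042)]
z=Q[:,2]-.1
for a,b in((.02,.05),(.05,.08),(.08,.11),(.11,.14),(.14,.18)):
    w=(z>a)&(z<b)
    if w.sum()>5: print(w.sum(),'z',z[w].mean().round(3),'x med',np.median(X[w]).round(4),'ang',np.arctan2(z[w].mean(),-np.median(X[w])).round(3))
print('top z',Q[:,2].max())
cv2.imwrite(f'pics/a{k}.png',cv2.resize(q[40:240,220:480,::-1],(780,600)))
E
python3 go.py; python3 chk.py 3
```

```text
t 5.7167 p [0.4745 0.2816 0.1991] yaw 2.42 zaxis [ 0.001  0.001 -1.   ] F [-3.07  0.07  1.49] gap 0.0003
396 z 0.035 x med -0.0224 ang 1.005
406 z 0.065 x med -0.0497 ang 0.917
424 z 0.095 x med -0.0759 ang 0.896
241 z 0.117 x med -0.0964 ang 0.882
top z 0.22835033654261302
```

View pics/a3.png

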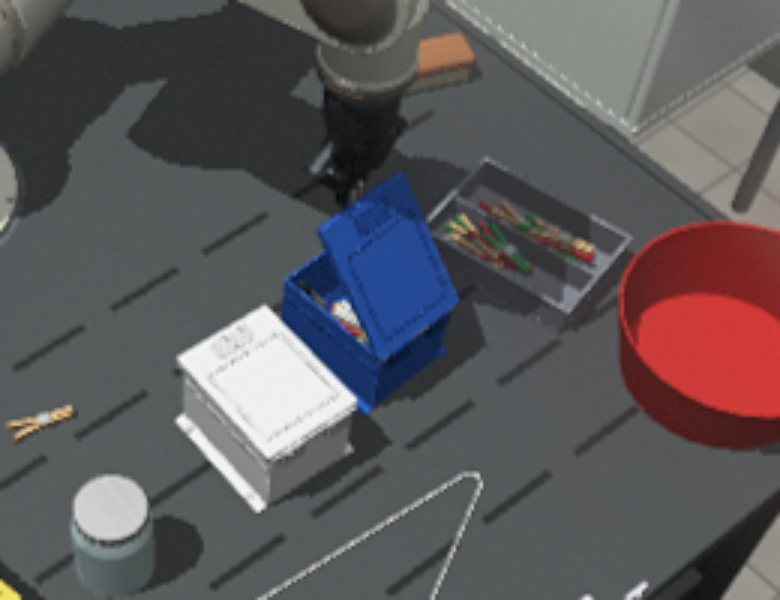

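The lid is at about 0.85 rad, with the fingertip riding the skirt edge as planned. I carry on along the arc.

Emit:
arm_command([
  [[10, 0, -9, 0, 1], [20, 0, -15, 0, 1], [32, 0, -23, 0, 1], [44, 0, -29, 0, 1], [56, 0, -34, 0, 1], [68, 0, -38, 0, 1], [80, 0, -41, 0, 1], [88, 0, -43, 0, 1]],
])

```text
clock: 6.43
tool_pos: [0.5633, 0.2848, 0.2408]
eef_rot: [-0.0, 1.0, 0.021, 0.001]
contact_force: [-0.4, 0.6, -0.5]
finger_gap: 0.0002
```

```bash
python3 go.py; python3 chk.py 4
```

```text
t 6.4333 p [0.5633 0.2848 0.2408] yaw 2.38 zaxis [ 0.002  0.    -1.   ] F [-0.39  0.63 -0.47] gap 0.0002
169 z 0.034 x med 0.0037 ang 1.679
182 z 0.065 x med 0.001 ang 1.586
176 z 0.095 x med -0.0015 ang 1.555
202 z 0.125 x med -0.0039 ang 1.54
270 z 0.154 x med -0.0083 ang 1.517
top z 0.26524577879353706
```

View pics/a4.png

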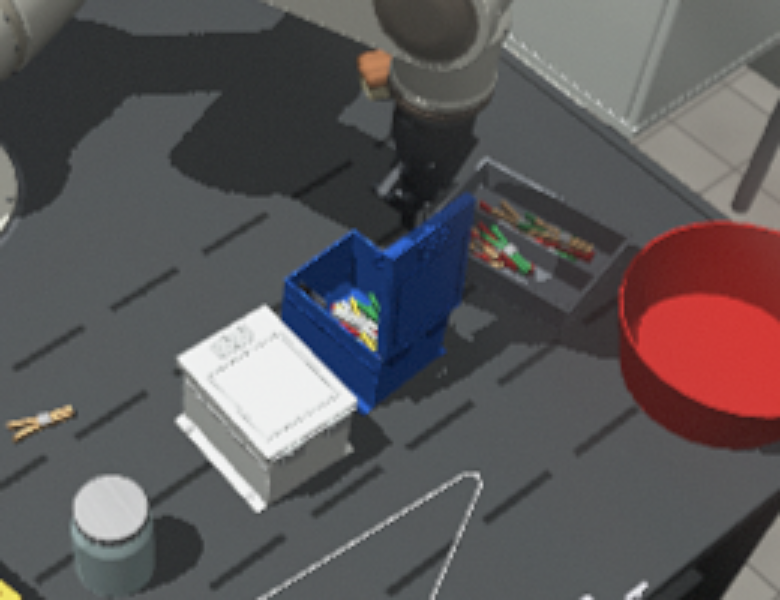

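The lid is nearly upright, at about 1.5 rad. I push on past upright, staying short of the stop.

Emit:
arm_command([
  [[8, 0, -1, 0, 1], [16, 0, -1, 0, 1], [24, 0, -1, 0, 1], [32, 0, -1, 0, 1], [40, 0, 0, 0, 1], [46, 0, 1, 0, 1], [52, 0, 2, 0, 1], [52, 0, 2, 0, 1]],
])

```text
clock: 7.15
tool_pos: [0.6143, 0.287, 0.2371]
eef_rot: [0.0, 1.0, 0.021, -0.0]
contact_force: [-0.4, 0.1, -1.5]
finger_gap: -0.0001
```

```bash
python3 go.py; python3 chk.py 5
```

```text
t 7.15 p [0.6143 0.287  0.2371] yaw 2.39 zaxis [-0.001 -0.    -1.   ] F [-0.37  0.05 -1.51] gap -0.0001
32 z 0.035 x med 0.0167 ang 2.015
30 z 0.065 x med 0.0279 ang 1.975
36 z 0.096 x med 0.0416 ang 1.978
80 z 0.123 x med 0.0415 ang 1.897
171 z 0.148 x med 0.0585 ang 1.947
top z 0.2580854320764269
```

View pics/a5.png

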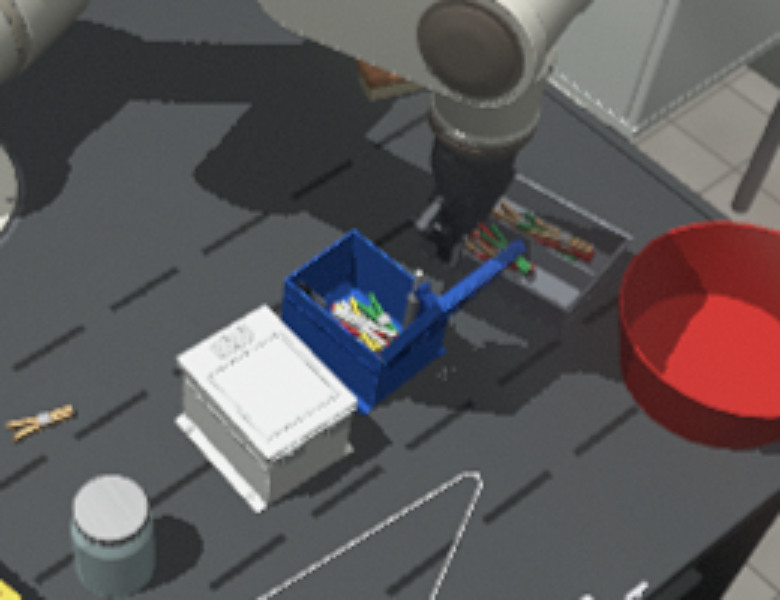

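The lid has tipped back to about 1.95 rad, fully open on its stop. I back off towards the robot and up.

Emit:
arm_command([
  [[-20, 0, 0, 0, 1], [-50, 0, 0, 0, 1], [-80, 0, -20, 0, 1], [-110, 0, -50, 0, 1], [-140, 0, -80, 0, 1], [-160, 0, -100, 0, 1], [-160, 0, -100, 0, 1], [-160, 0, -100, 0, 1]],
])

```text
clock: 7.87
tool_pos: [0.4527, 0.2806, 0.3398]
eef_rot: [-0.001, 1.0, 0.021, 0.002]
contact_force: [0.7, -0.1, -0.7]
finger_gap: -0.0003
```

```bash
python3 go.py; python3 chk.py 6; python3 -c "
from look import *
p,d=snap('top','top6')
a=np.load('pics/top0.npz')['p'];b=np.load('pics/scene0.npz')['p'];c=np.load('pics/scene6.npz')['p']
cv2.imwrite('pics/d6.png',cv2.cvtColor(cv2.resize(np.hstack([p,c]),(800,300)),cv2.COLOR_RGB2BGR))"
```

```text
t 7.8667 p [0.4527 0.2806 0.3398] yaw 2.46 zaxis [ 0.003  0.002 -1.   ] F [ 0.69 -0.11 -0.67] gap -0.0003
35 z 0.033 x med 0.0178 ang 2.061
31 z 0.065 x med 0.028 ang 1.978
34 z 0.097 x med 0.0409 ang 1.971
82 z 0.124 x med 0.0421 ang 1.899
169 z 0.149 x med 0.059 ang 1.949
top z 0.2560736906279845
```

View pics/d6.png

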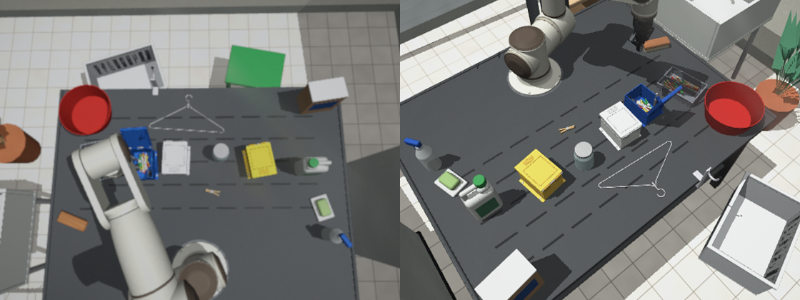

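The final pictures show the blue lid leaning open, the yellow and white lids shut, and everything else in place. The arm is clear, so I hand in.

```bash
python3 -c "
from plant import bot
print(bot.hand_in())"
```

```text
the job is handed in; nothing more can be done
None
```

The blue peg box is open: its lid leans back at about 1.95 rad, which is its hinge stop. I handed the job in at about 8 s on the clock.

- **Press:** With the fingers shut, I pressed the pad about 5 mm down at 4.8 N. When I let it up, the lid sprang ajar, measured at about 0.49 rad.
- **Push:** I pushed the skirt edge up and back at the middle of the lid's width, with the outside of the fingers. Sideways and upward forces read about 3 N at most. Past upright, the lid tipped onto its stop, and I backed the arm clear.
- **Last checks:** After the arm withdrew, the lid angle was unchanged. By eye in the final pictures, the yellow and white lids are shut and the jar, hanger, tray, detergent and peg look undisturbed. I did not measure how far any of them moved. None of the checks failed, and the lid-angle readings agreed to about 0.1 rad.

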